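# Clear the balance and load the bottle

## Robot

A 6-joint arm with a two-finger parallel gripper is mounted at the origin on the work surface; the furniture and walls round the work are solid. World frame = base frame: x ahead of the robot, y to its left, z up, the work surface at z = 0. Lengths are in m, angles in rad, forces in N, time in s.
With the tool pointing down it reaches from about 0.375 to 0.9 m from the base axis. Payload 3.1 kg.
Tool frame: the origin (TCP) lies at the very end of the fingers, on their centre line; the grasp point (between the pads) lies 19 mm behind it; z points along the fingers, y is the direction in which the jaws open and shut (so a half turn about z gives the same grasp; the last joint's range is limited). The gripper opens to 85 mm and grips with 20 to 120 N. Pads are 22 mm wide; open, the fingers measure 114 mm over their backs; the gripper's body (76 mm by 85 mm) begins 54 mm behind the grasp point. The pads swing forward as they close: fully open they stand 13 mm farther back than shut.
Start: joints at [0.968, 0.527, 1.433, -0, 1.181, -0.178], TCP at [0.258, 0.569, 0.231] pointing down, gripper open.
Joint ranges: [-3.08, 3.08], [-0.75, 2.2], [0.22, 2.44], [-1.43, 4.57], [0, 2.65], [-2.85, 2.85]. Speed limits (rad/s): [2.79, 2.79, 3.14, 3.14, 3.14, 3.14].

## Interface

Orientations are given as a unit quaternion [x, y, z, w].
In Python, from station import * gives the robot as it stands.
- The arm moves only by the tool jog_arm, never from a script. Its argument "motion" is a list of rows, each a list of 5 numbers: the shift along the world's x, y, z in cm, then the turn about the world's z in degrees, then the closure in counts, from 0 (fully open) to 255 (shut). In form: [[tx, ty, tz, yaw, jaw], ...]. A call has 1 to 10 rows; each row shifts and turns the pose as measured when the row begins; what a row does not reach is not made up. A row lasts 1/12 s, in which the tool goes at most 41.7 mm and 7.16 degrees, less where a joint would pass 70% of its speed; a pose out of reach is approached as far as the arm can. A call with a gripper value outside its range is refused whole. The fingers move at their own pace and stop on an object; "squeeze" is the grip in N (left out, the last holds). Time passes only in rows, so rows that do not move let the fingers close. It gives the time, the measured TCP pose, the force and the opening at its end, in the units of the state.
- sense(): the state, without advancing time (a new reading comes with each control period).
- snapshot(name): name is "scene" or "top" or "wrist"; returns a dict with "img" (480x640x3 uint8, red, green, blue), "depth" (480x640 float32, m along the optical axis (not along the pixel's ray), 0 where there is no reading), "intrinsics" (3x3 intrinsics, pixels), "eye" and "attitude" of the camera in the world. Camera axes: x right, y down, z forward; pixel columns grow to the right and rows downward; lengths in m; the calibration is good to about 2 mm. The wrist camera is an equidistant fisheye: a pixel r from the principal point sees the ray r / f radians off the axis. A picture is of the moment at which its call begins.
- sign_off(): hands the job in, once; it reports no verdict.
The state is a dict: "t": time; "q": joint angles; "qd": joint speeds; "tau": joint torques, N m; "tcp_pos": TCP position; "tool_rot": TCP orientation; "force": force on the tool from outside, world axes, zero at the start; "ft_torque": the same for the moment, N m; "finger_gap": opening from 0.0 (shut) to 1.0 (fully open).
Only numpy, scipy, OpenCV 4.12 (cv2) and the standard library are available. Lean on these libraries where they do the work, as an engineer would, in place of code of your own. Each camera call takes 0.05 s, during which the arm holds its last target.

## Task

A glass beaker has been left on the pan of the laboratory balance. Take it off and stand it on the stack of flat brown trays, with its whole foot on the top tray; then take the squat bottle with the wide cap, to the left of the balance, and stand it in the middle of the balance pan for weighing. Keep both upright and set them down gently, without dropping them.

Things in the scene. Friction and masses are not known exactly. Their poses are not given: they have to be found in the camera images.
- beaker_mid (a point): clear glass beaker, 54 mm outer diameter at the rim, 48 mm at the foot, 70 mm tall, open at the top, with thin wooden sticks standing in it, 0.11 kg; it starts on the balance pan. The point is on its axis, half-way up (35 mm above its foot); z up along its axis
- bottle_mid (a point): squat round whitish bottle, wide (41 mm) blue cap, 54 mm diameter, 100 mm tall, 0.15 kg, on the bench (z = 0) left of the balance; side straight up to 65 mm. A taller brown bottle (56 x 118 mm, narrow cap) stands near it and stays: of the two, one is about 0.13 m farther in world x and 0.11 m in y; which one changes. Point: on its axis, 50 mm above its foot; z up
- pan (a point): round steel pan of the balance, 120 mm diameter, fixed, 62 mm above the bench. The balance is a low white and grey box, 205 mm along x by 165 mm along y, 48 mm tall below the pan, with its display and keys at its -x end; the pan is 36 mm to +x of its middle. The point is the centre of the pan's upper face; x points from the display to the pan, z up. The pan does not sink under load
- tray_top (a point): stack of flat dark brown trays, 208 mm (x) by 102 mm (y), 11 mm tall, fixed on the bench to the right of the balance. The point is the centre of the upper face of the top tray, which is flat, 204 mm along x by 100 mm along y; z up

How it is judged:
On the way:
1. the beaker stands on the top tray, released (x of beaker_mid in the frame of tray_top between -0.085 and 0.085 m and y of beaker_mid in the frame of tray_top between -0.03 and 0.03 m and z of beaker_mid in the frame of tray_top below 0.04 m and angle between beaker_mid's own z axis and vertical below 0.17 rad and contact force between the fingers and beaker below 0.05 N), for 0.2 s.
At the end, for the whole second after the job is handed in: Beaker upright (10 degrees), whole foot on the top tray (axis within 85 mm of its centre along x, 30 mm along y); wide-capped bottle upright (10 degrees) on the balance pan, axis within 20 mm of its centre; both released and at rest (x of beaker_mid in the frame of tray_top between -0.085 and 0.085 m and y of beaker_mid in the frame of tray_top between -0.03 and 0.03 m and z of beaker_mid in the frame of tray_top below 0.04 m and angle between each of beaker_mid, bottle_mid's own z axis and vertical below 0.17 rad and horizontal distance between bottle_mid and pan below 0.02 m and z of bottle_mid in the frame of pan between 0.044 and 0.056 m and linear speed of each of bottle, beaker below 0.02 m/s); the robot touches nothing.
It fails at once if the beaker or the bottle tips more than 45 degrees (angle between any of beaker_mid, bottle_mid's own z axis and vertical above 0.785 rad).
It fails at once if the beaker or the bottle is dropped (falls freely by more than about 25 mm) ((linear speed of beaker above 0.7 m/s and contact force between each of the arm, the fingers and beaker below 0.01 N) or (linear speed of bottle above 0.7 m/s and contact force between each of the arm, the fingers and bottle below 0.01 N)).
It also fails if it takes over 62 s, if anything falls off the work surface, if the arm or the gripper's body presses on something with over 40 N, if the wrist force passes 120 N, or if a joint passes its speed limit or range.

## Working session

There is one attempt and no reset: what is moved stays moved. The work goes in short steps, Python scripts to look and compute and a tool call to move; the robot and the scene stay as the last step left them, time stands still between calls to the robot, and variables do not carry over. Pictures are saved under pics/ and viewed, and the job is handed in when it is done.

Besides the shell and the picture viewer there is one more tool, called by a JSON object that holds its "op" and its "data". jog_arm: Moves the arm, as the interface text tells. Its arguments: {"type":"object","properties":{"motion":{"type":"array","items":{"type":"array","items":{"type":"number"}}},"squeeze":{"type":"number"}},"required":["motion"]}

```bash
mkdir -p pics; ls
python3 - <<'E'
from station import *
import cv2,numpy as np
s=sense();print(s)
for n in ("scene","top","wrist"):
    r=snapshot(n);np.savez(f"{n}0.npz",**r)
    cv2.imwrite(f"pics/{n}0.png",r["img"][:,:,::-1]);print(n,r["intrinsics"],r["eye"],r["attitude"])
E
```

```text
pics
{'t': 0.0, 'q': array([ 9.67514701e-01,  5.28462964e-01,  1.43390010e+00, -2.41042096e-05,
        1.18141418e+00, -1.78511134e-01]), 'qd': array([ 1.87336019e-04, -6.41558070e-04,  8.83007991e-04, -6.82908286e-04,
       -5.96832577e-04, -3.42013119e-05]), 'tau': array([ 4.59601306e-04, -4.42345762e+01, -1.78024471e+01, -2.04962607e-04,
        8.49598437e-03,  3.35751416e-06]), 'tcp_pos': array([0.25714024, 0.56886223, 0.2303363 ]), 'tool_rot': array([ 2.10787539e-01,  9.77531289e-01, -1.01414930e-03, -4.05879911e-04]), 'force': array([ 0.62073277,  0.63478298, -0.16938035]), 'ft_torque': array([-0.02284936, -0.00964286,  0.02930697]), 'finger_gap': 0.9997500928800903}
scene [[611.31243434   0.         323.27459701]
 [  0.         611.31243434 226.65222228]
 [  0.           0.           1.        ]] [-0.38185494 -0.45499241  1.10636678] [ 0.80049555 -0.46759033  0.18312504 -0.32715649]
top [[468.01109121   0.         308.12686886]
 [  0.         468.01109121 243.60956026]
 [  0.           0.           1.        ]] [0.37300946 0.04040297 1.08149801] [ 0.71646415 -0.6965967   0.01875047 -0.03287237]
wrist [[371.64829954   0.         321.1244446 ]
 [  0.         371.64829954 240.31792988]
 [  0.           0.           1.        ]] [0.18756894 0.60181981 0.37212483] [0.83067374 0.5357515  0.08195613 0.1274153 ]
```

View pics/scene0.png

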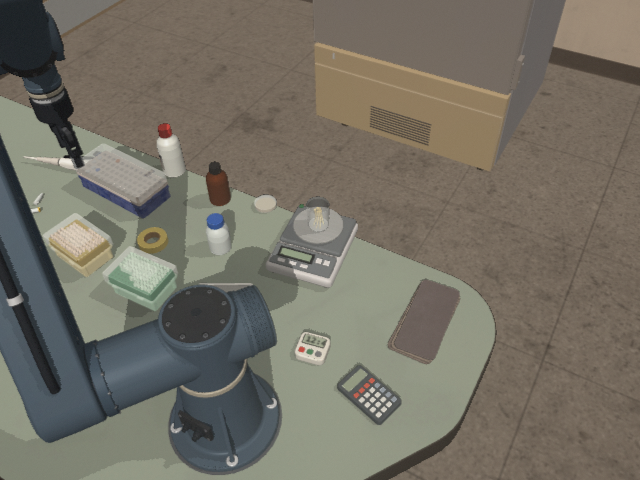

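View pics/top0.png

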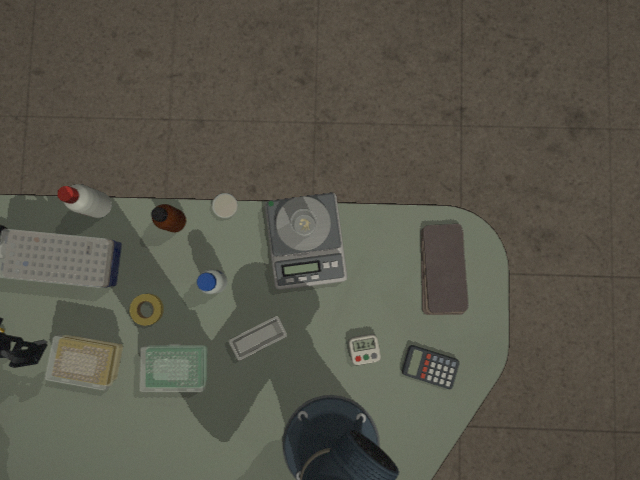

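View pics/wrist0.png

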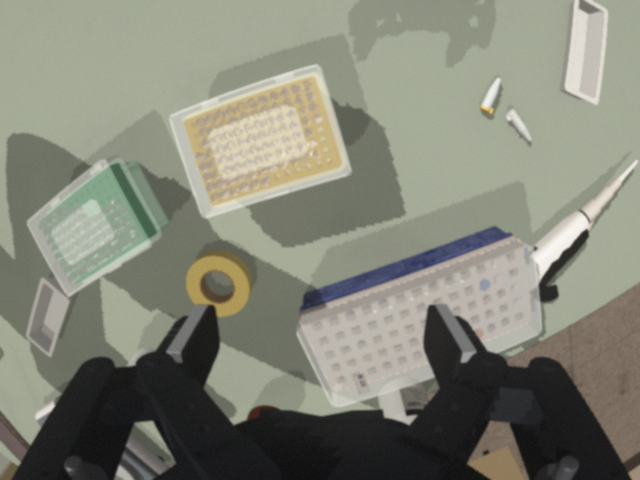

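The top view shows the balance pan and beaker near (303,223), the blue-capped bottle at (209,282), the brown bottle at (168,218) and the tray at (445,268). I'll enlarge these areas.

Run:
```python
import cv2,numpy as np
def crop(n,x,y,w,h,s):
    im=cv2.imread(f"pics/{n}0.png")[y:y+h,x:x+w]
    return cv2.resize(im,None,fx=s,fy=s,interpolation=cv2.INTER_CUBIC)
cv2.imwrite("pics/c_top.png",crop("top",180,180,160,120,5))
cv2.imwrite("pics/c_tray.png",crop("top",400,205,90,120,5))
cv2.imwrite("pics/c_scene.png",crop("scene",190,180,190,120,4))
cv2.imwrite("pics/c_str.png",crop("scene",380,270,90,100,5))
```

```text
(no output)
```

View pics/c_top.png

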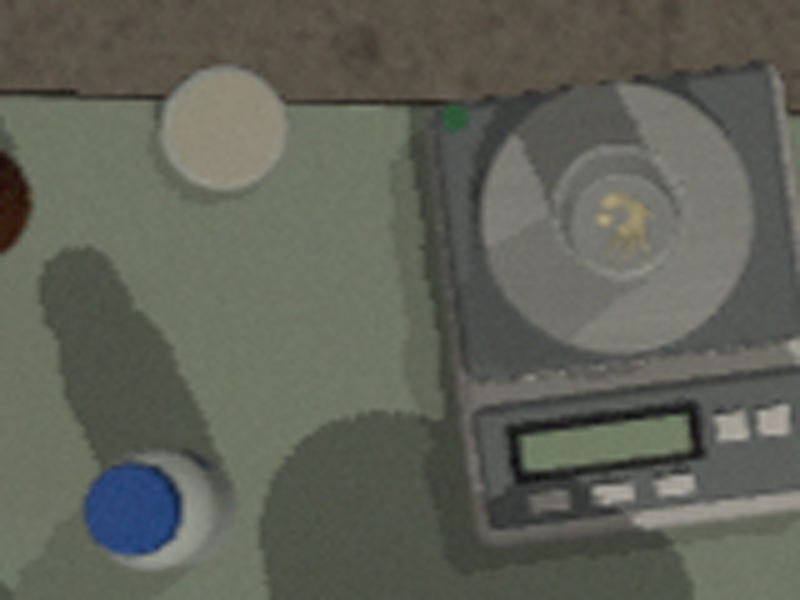

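View pics/c_scene.png

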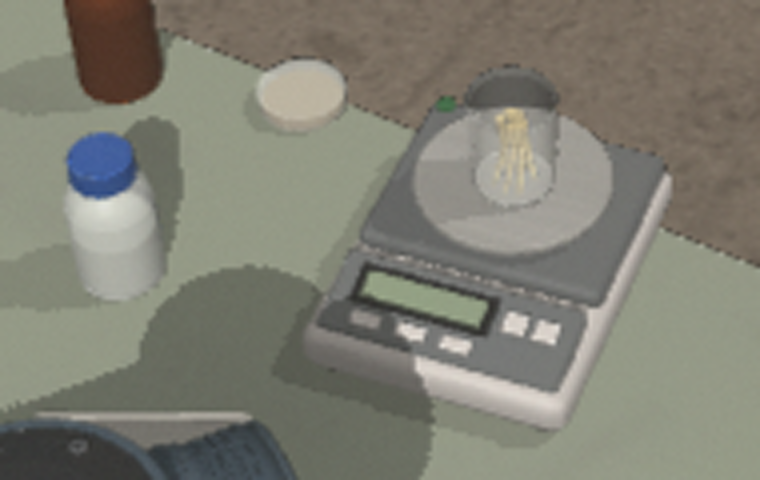

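View pics/c_tray.png

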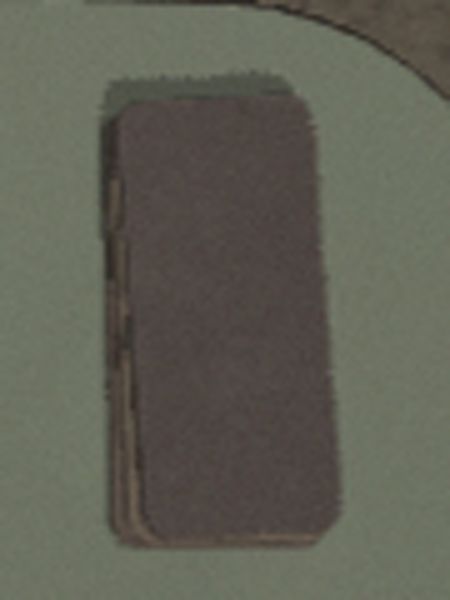

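View pics/c_str.png

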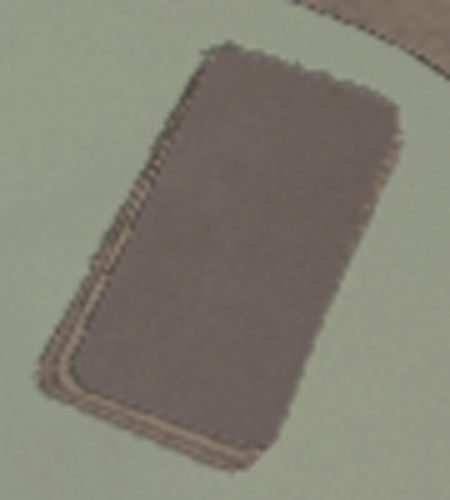

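```bash
cat > h.py <<'E'
import numpy as np
from scipy.spatial.transform import Rotation as R
def load(n,i=0): return dict(np.load(f"{n}{i}.npz"))
def ray(c,uv):
    K=c["intrinsics"];d=np.array([(uv[0]-K[0,2])/K[0,0],(uv[1]-K[1,2])/K[1,1],1])
    return c["eye"],R.from_quat(c["attitude"]).apply(d)
def tri(c1,u1,c2,u2):
    A=[];b=[]
    e1,d1=ray(c1,u1);e2,d2=ray(c2,u2)
    M=np.stack([d1,-d2],1);t=np.linalg.lstsq(M,e2-e1,rcond=None)[0]
    p1=e1+t[0]*d1;p2=e2+t[1]*d2
    return (p1+p2)/2,np.linalg.norm(p1-p2)
def onz(c,u,z):
    e,d=ray(c,u);return e+d*(z-e[2])/d[2]
def cloud(c):
    K=c["intrinsics"];v,u=np.mgrid[0:480,0:640];d=c["depth"]
    P=np.stack([(u-K[0,2])/K[0,0]*d,(v-K[1,2])/K[1,1]*d,d],-1)
    return R.from_quat(c["attitude"]).apply(P.reshape(-1,3)).reshape(480,640,3)+c["eye"]
E
python3 - <<'E'
from h import *
np.set_printoptions(precision=4,suppress=True)
T=load("top");S=load("scene")
T5=lambda x,y:(180+(x-2)/5,180+(y-2)/5);S4=lambda x,y:(190+(x-1.5)/4,180+(y-1.5)/4)
Tt=lambda x,y:(400+(x-2)/5,205+(y-2)/5);St=lambda x,y:(380+(x-2)/5,270+(y-2)/5)
for n,a,b,z in [("pan",T5(617,216),S4(513,180),.062),("rim",T5(618,211),S4(511,92),.132),("foot",T5(624,226),S4(514,178),.064),("cap",T5(133,509),S4(101,152),.1),("tray",Tt(229,318),St(238,247),.011),
 ("TL",Tt(115,97),St(207,48),.011),("TR",Tt(315,97),St(402,97),.011),("BR",Tt(343,537),St(270,460),.011),("BL",Tt(137,540),St(65,385),.011),
 ("balBL",T5(480,540),S4(305,335),.03),("balBR",T5(815,505),S4(560,420),.03)]:
    print(n,*tri(T,a,S,b),"| top@z",onz(T,a,z),"scene@z",onz(S,b,z))
for n,c in (("top",T),("scene",S)):
    P=cloud(c);valid=c["depth"]>0
    for nm,a in (("tray",(445,268) if n=="top" else (427,319)),("cap",(206,282) if n=="top" else (215,218)),("pan",(285,225) if n=="top" else (300,230)),("bench",(390,250) if n=="top" else (360,320))):
        q=P[a[1]-2:a[1]+3,a[0]-2:a[0]+3].reshape(-1,3);print(n,nm,np.median(q,0))
    # blue cap by depth / brown bottle
P=cloud(T)
for nm,(x0,x1,y0,y1) in {"white":(.3,.52,.15,.3),"brown":(.4,.6,.25,.4)}.items(): 
    m=(P[...,0]>x0)&(P[...,0]<x1)&(P[...,1]>y0)&(P[...,1]<y1)&(P[...,2]>.05)
    q=P[m];print(nm,len(q),q.max(0),q.min(0))
    h=q[:,2].max();w=q[q[:,2]>h-.006];print(w.mean(0),w.min(0),w.max(0))
m=(P[...,2]>.005)&(P[...,2]<.02)&(P[...,1]<-.15)&(P[...,1]>-.4)&(P[...,0]>.2)&(P[...,0]<.5)
q=P[m];print("tray",q.min(0),q.max(0),np.median(q,0))
E
```

```text
pan [0.4934 0.0747 0.0558] 0.00028061136246947414 | top@z [0.4927 0.0744 0.062 ] scene@z [0.4882 0.0717 0.062 ]
rim [0.4864 0.0711 0.1362] 0.0011920905543844314 | top@z [0.4866 0.0717 0.132 ] scene@z [0.4905 0.0729 0.132 ]
foot [0.4882 0.0711 0.064 ] 0.0001150576838559566 | top@z [0.4882 0.0711 0.064 ] scene@z [0.4882 0.071  0.064 ]
cap [0.359  0.2727 0.1013] 0.0007294347385961145 | top@z [0.3591 0.2727 0.1   ] scene@z [0.3598 0.274  0.1   ]
tray [ 0.4036 -0.2521  0.0041] 0.0007045838520153677 | top@z [ 0.4036 -0.2506  0.011 ] scene@z [ 0.3984 -0.2531  0.011 ]
TL [ 0.5026 -0.1973  0.0029] 0.005485252784230041 | top@z [ 0.5032 -0.1979  0.011 ] scene@z [ 0.4942 -0.1972  0.011 ]
TR [ 0.5047 -0.2866  0.0184] 0.00012638515917842371 | top@z [ 0.5056 -0.2889  0.011 ] scene@z [ 0.5107 -0.2854  0.011 ]
BR [ 0.307  -0.3046  0.0087] 0.0032301036217360015 | top@z [ 0.3063 -0.3024  0.011 ] scene@z [ 0.3067 -0.3062  0.011 ]
BL [ 0.3027 -0.214   0.0018] 0.004206890821465165 | top@z [ 0.3022 -0.21    0.011 ] scene@z [ 0.2983 -0.2177  0.011 ]
balBL [0.3491 0.1323 0.0277] 0.0011233371251679338 | top@z [0.3488 0.1325 0.03  ] scene@z [0.3478 0.1305 0.03  ]
balBR [ 0.371  -0.0211  0.018 ] 0.00829988262512018 | top@z [ 0.3688 -0.017   0.03  ] scene@z [ 0.365  -0.0293  0.03  ]
top tray [ 0.4042 -0.2505  0.0085]
top cap [0.3579 0.2737 0.0969]
top pan [0.4871 0.1139 0.0594]
top bench [ 0.4423 -0.1267 -0.0026]
scene tray [ 0.3984 -0.2521  0.0108]
scene cap [0.3598 0.2744 0.0992]
scene pan [0.453  0.1001 0.0612]
scene bench [ 0.3327 -0.1237 -0.002 ]
white 504 [0.3859 0.2959 0.1021] [0.3335 0.247  0.0503]
[0.3588 0.2742 0.0982] [0.3409 0.2549 0.0961] [0.3769 0.2929 0.1021]
brown 586 [0.5252 0.3999 0.1198] [0.4706 0.3489 0.05  ]
[0.4977 0.3768 0.1159] [0.4841 0.3623 0.1138] [0.5119 0.3916 0.1198]
tray [ 0.2    -0.3033  0.005 ] [ 0.5    -0.1666  0.0172] [ 0.3899 -0.2459  0.009 ]
```

Run:
```python
from h import *
np.set_printoptions(precision=4,suppress=True)
for n in ("top","scene"):
    P=cloud(load(n))
    m=(abs(P[...,0]-.488)<.035)&(abs(P[...,1]-.0713)<.035)&(P[...,2]>.075)
    q=P[m];print(n,len(q));
    if len(q): print(q.min(0),q.max(0),np.percentile(q[:,2],[5,50,95]),(q.min(0)+q.max(0))/2)
```

```text
top 294
[0.4616 0.0454 0.0756] [0.5138 0.0971 0.1347] [0.0822 0.1195 0.1309] [0.4877 0.0713 0.1051]
scene 638
[0.4577 0.0433 0.075 ] [0.5151 0.0977 0.1357] [0.0804 0.1112 0.1313] [0.4864 0.0705 0.1054]
```

{"op": "jog_arm", "data": {"motion": [[1.6, -3.5, 0, 0, 0], [1.6, -3.5, 0, 0, 0], [1.6, -3.5, 0, 0, 0], [1.6, -3.5, 0, 0, 0], [1.6, -3.5, 0, 0, 0], [1.6, -3.5, 0, 0, 0], [1.6, -3.5, 0, 0, 0], [1.6, -3.5, 0, 0, 0], [1.6, -3.5, 0, 0, 0], [1.6, -3.5, 0, 0, 0]], "squeeze": 25}}

```text
t: 0.98
tcp_pos: [0.4161, 0.2112, 0.2282]
tool_rot: [0.203, 0.979, 0.001, -0.001]
force: [1.9, 0.0, -0.6]
finger_gap: 1.003
```

{"op": "jog_arm", "data": {"motion": [[1.8, -3.5, 0, 0, 0], [1.8, -3.5, 0, 0, 0], [1.8, -3.5, 0, 0, 0], [1.6, -3.4, 0, 0, 0], [0, 0, 0, 0, 0]]}}

```text
t: 1.4
tcp_pos: [0.4914, 0.0585, 0.2284]
tool_rot: [0.206, 0.979, 0.0, 0.001]
force: [-0.6, 0.3, 0.0]
finger_gap: 1.002
```

Run:
```python
from station import *
import cv2,numpy as np
s=sense();print(s["tcp_pos"],s["tool_rot"])
r=snapshot("wrist");np.savez("wrist1.npz",**r);cv2.imwrite("pics/wrist1.png",r["img"][:,:,::-1]);print(r["eye"],r["attitude"])
```

```text
[0.49136668 0.05854639 0.22836069] [2.06001378e-01 9.78551182e-01 7.15418263e-05 1.00591971e-03]
[0.42100213 0.09057247 0.36989684] [0.82798058 0.53957512 0.0842625  0.12730542]
```

View pics/wrist1.png

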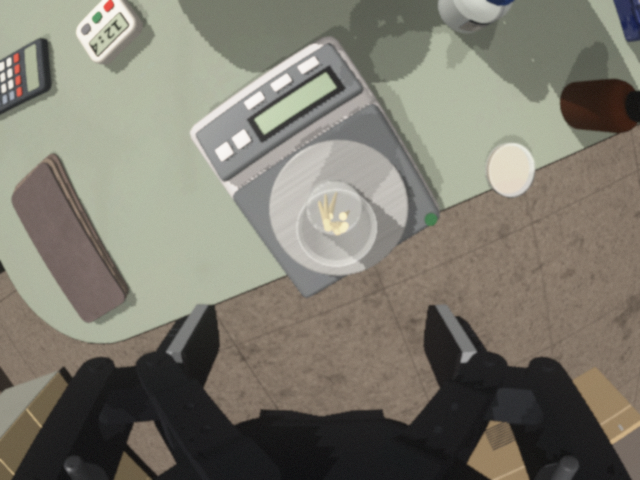

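The wrist view shows the pan circle at about (339,207) and the beaker rim centre at about (337,224), with the sticks inside the rim. Checking these with the fisheye model.

```bash
cat >> h.py <<'E'
def fray(c,uv):
    K=c["intrinsics"];d=np.array(uv)-K[:2,2];r=np.hypot(*d);th=r/K[0,0]
    v=np.array([*(d/r*np.sin(th)),np.cos(th)]);return c["eye"],R.from_quat(c["attitude"]).apply(v)
def fonz(c,u,z):
    e,d=fray(c,u);return e+d*(z-e[2])/d[2]
E
python3 - <<'E'
from h import *
np.set_printoptions(precision=4,suppress=True)
W=load("wrist",1);print("rim",fonz(W,(337,224),.132));
for p in ((269,207),(409,207),(339,140),(339,275)): print(fonz(W,p,.062))
E
```

```text
rim [0.484  0.0749 0.132 ]
[0.4652 0.0232 0.062 ]
[0.5135 0.1334 0.062 ]
[0.4374 0.1001 0.062 ]
[0.5468 0.0534 0.062 ]
```

{"op": "jog_arm", "data": {"motion": [[-0.4, 1.4, 0, 0, 0], [0, 0, -2.5, 0, 0], [0, 0, -2.5, 0, 0], [0, 0, -2.5, 0, 0], [0, 0, 0, 0, 0]]}}

```text
t: 1.87
tcp_pos: [0.4839, 0.0778, 0.1522]
tool_rot: [0.207, 0.978, 0.002, 0.0]
force: [0.3, 0.3, 0.1]
finger_gap: 1.004
```

{"op": "jog_arm", "data": {"motion": [[0.3, -0.5, -1.5, 0, 0], [0, 0, -2, 0, 0], [0, 0, -2, 0, 0], [0, 0, -1.1, 0, 0], [0, 0, 0, 0, 0], [0, 0, 0, 0, 0]]}}

```text
t: 2.37
tcp_pos: [0.4854, 0.0788, 0.0876]
tool_rot: [0.203, 0.979, 0.003, -0.0]
force: [-0.1, -0.6, 0.0]
finger_gap: 1.004
```

{"op": "jog_arm", "data": {"motion": [[0.1, -0.6, -0.3, 0, 0], [0, 0, 0, 0, 0]]}}

```text
t: 2.53
tcp_pos: [0.4872, 0.0735, 0.0865]
tool_rot: [0.202, 0.979, 0.003, 0.001]
force: [-0.5, 0.5, 0.5]
finger_gap: 0.998
```

Run:
```python
from station import *
import cv2,numpy as np
s=sense();print(s["tcp_pos"],s["tool_rot"])
for n in ("wrist","top"):
  r=snapshot(n);np.savez(f"{n}2.npz",**r);cv2.imwrite(f"pics/{n}2.png",r["img"][:,:,::-1])
```

```text
[0.48718981 0.07350381 0.08647779] [0.20232904 0.97931276 0.00287424 0.00109967]
```

View pics/wrist2.png

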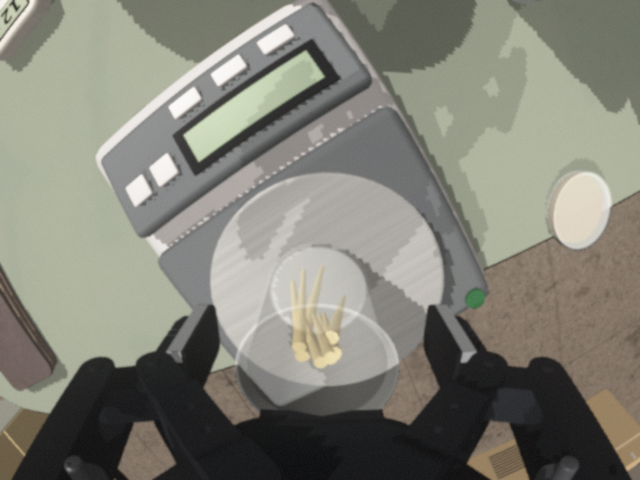

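The rim, centred at u≈318, sits midway between the fingertips (216 and 426). Closing the gripper.

{"op": "jog_arm", "data": {"motion": [[0, 0, 0, 0, 70], [0, 0, 0, 0, 70], [0, 0, 0, 0, 90], [0, 0, 0, 0, 110], [0, 0, 0, 0, 140], [0, 0, 0, 0, 180], [0, 0, 0, 0, 180], [0, 0, 0, 0, 180]], "squeeze": 30}}

```text
t: 3.3
tcp_pos: [0.488, 0.0734, 0.0886]
tool_rot: [0.203, 0.979, 0.003, 0.003]
force: [0.3, -0.0, 1.3]
finger_gap: 0.612
```

{"op": "jog_arm", "data": {"motion": [[0, 0, 0.7, 0, 180], [0, 0, 1.5, 0, 180], [0, 0, 2, 0, 180], [0, 0, 2, 0, 180], [0, 0, 0, 0, 180], [0, 0, 0, 0, 180]]}}

```text
t: 3.8
tcp_pos: [0.4861, 0.0737, 0.153]
tool_rot: [0.203, 0.979, 0.003, 0.0]
force: [-0.9, -0.2, -1.4]
finger_gap: 0.613
```

Run:
```python
from station import *
import cv2,numpy as np
s=sense();print(s["tcp_pos"],s["tool_rot"],s["finger_gap"])
for n in ("wrist","scene"):
  r=snapshot(n);np.savez(f"{n}3.npz",**r);cv2.imwrite(f"pics/{n}3.png",r["img"][:,:,::-1])
```

```text
[0.48609965 0.07370384 0.15303142] [2.03030004e-01 9.79167720e-01 3.03557719e-03 4.23140391e-04] 0.6128102188395368
```

View pics/wrist3.png

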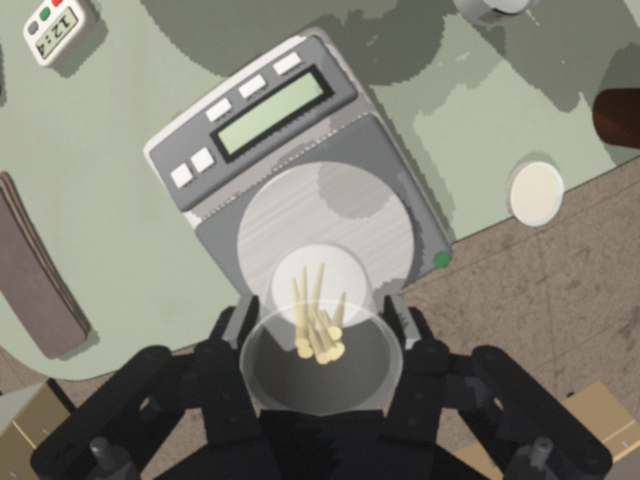

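View pics/scene3.png

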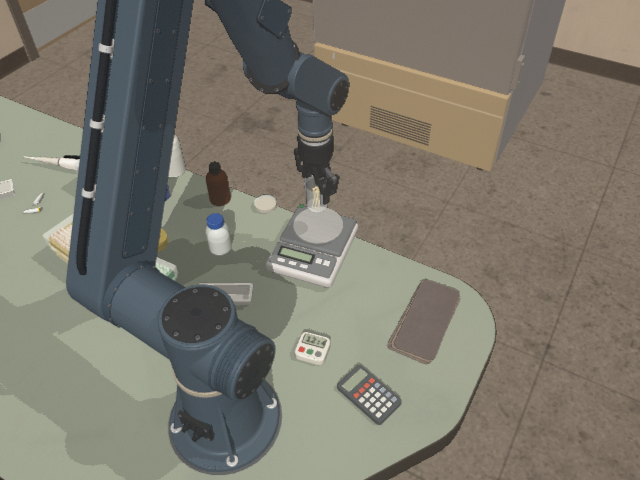

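The beaker is lifted and upright in the fingers, with its rim centred at about (320,355) in the wrist view. Now moving to the tray.

{"op": "jog_arm", "data": {"motion": [[-0.3, -1.2, 0, 0, 180], [-0.6, -2.4, 0, 0, 180], [-0.9, -3.4, 0, 0, 180], [-0.9, -3.4, 0, 0, 180], [-0.9, -3.4, 0, 0, 180], [-0.9, -3.4, 0, 0, 180], [-0.9, -3.4, 0, 0, 180], [-0.9, -3.4, 0, 0, 180], [-0.6, -2.4, 0, 0, 180], [-0.3, -1.2, 0, 0, 180]]}}

```text
t: 4.73
tcp_pos: [0.4053, -0.2083, 0.143]
tool_rot: [0.198, 0.98, 0.006, -0.008]
force: [0.3, -0.2, -0.4]
finger_gap: 0.613
```

{"op": "jog_arm", "data": {"motion": [[-0.2, -2.0, 0, 0, 180], [-0.2, -1.5, 0, 0, 180], [0, 0, 0, 0, 180], [0, 0, 0, 0, 180]]}}

```text
t: 5.07
tcp_pos: [0.3979, -0.2474, 0.1387]
tool_rot: [0.202, 0.979, 0.008, -0.011]
force: [0.0, -0.2, -0.7]
finger_gap: 0.613
```

Run:
```python
from station import *
import cv2,numpy as np
s=sense();print(s["tcp_pos"],s["tool_rot"],s["finger_gap"])
r=snapshot("wrist");np.savez("wrist4.npz",**r);cv2.imwrite("pics/wrist4.png",r["img"][:,:,::-1])
```

```text
[ 0.39788809 -0.24739222  0.13867461] [ 0.2021379   0.97926548  0.00767891 -0.01097397] 0.6130308119499381
```

View pics/wrist4.png

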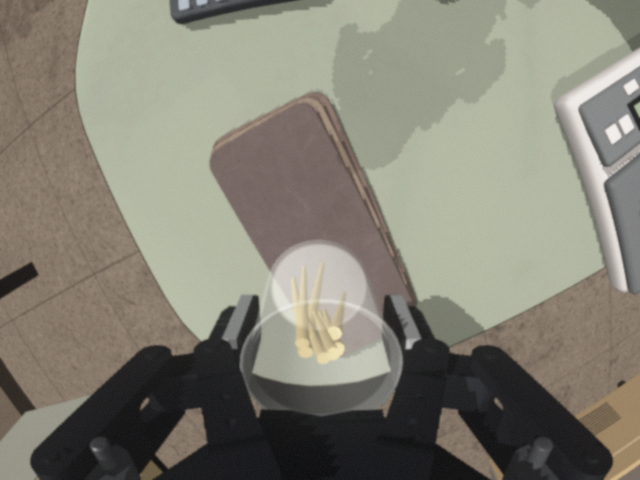

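The wrist view shows the beaker held over the tray, whose visible edges run (212,160)–(320,95)–(410,295). Descending.

{"op": "jog_arm", "data": {"motion": [[0.4, -0.4, -1.5, 0, 180], [0, 0, -2.5, 0, 180], [0, 0, -2, 0, 180], [0, 0, -1.5, 0, 180], [0, 0, -0.5, 0, 180], [0, 0, 0, 0, 180], [0, 0, 0, 0, 180]]}}

```text
t: 5.7
tcp_pos: [0.4023, -0.2429, 0.0551]
tool_rot: [0.198, 0.98, 0.009, -0.013]
force: [-0.6, 0.5, -0.9]
finger_gap: 0.615
```

Run:
```python
from station import *
import cv2,numpy as np
s=sense();print(s["tcp_pos"],s["tool_rot"],s["force"])
r=snapshot("top");np.savez("top5.npz",**r);cv2.imwrite("pics/top5.png",cv2.resize(r["img"][200:340,380:520,::-1],None,fx=4,fy=4))
r=snapshot("wrist");cv2.imwrite("pics/wrist5.png",r["img"][:,:,::-1])
```

```text
[ 0.40232784 -0.2429272   0.05510545] [ 0.19804361  0.98006552  0.00938131 -0.0127395 ] [-0.61116512  0.51197567 -0.8535489 ]
```

View pics/top5.png

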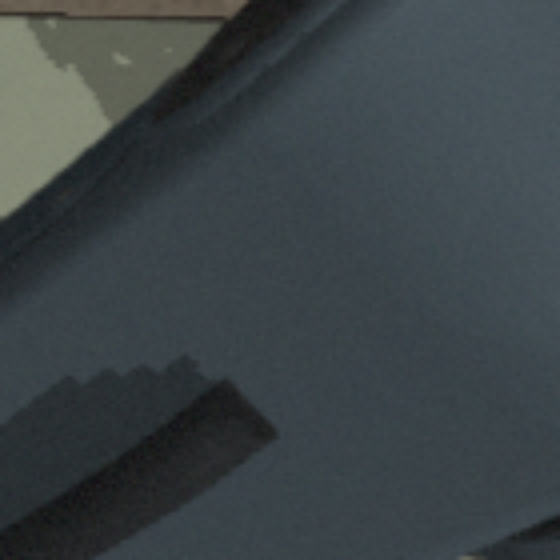

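View pics/wrist5.png

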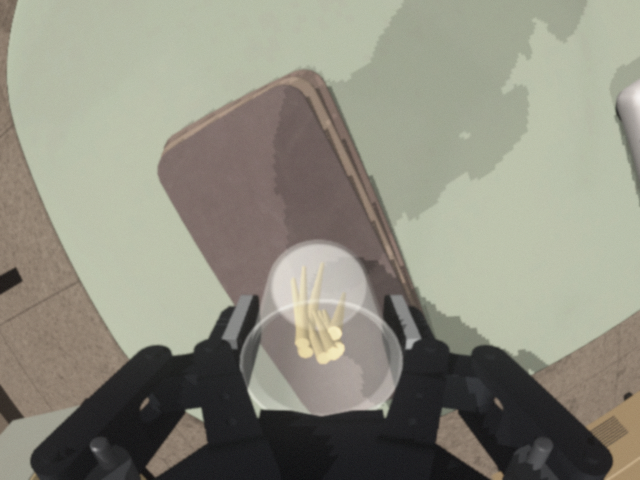

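The top view is hidden by the arm, but the wrist view shows the foot at (320,285) over the tray. The TCP is 9 mm off in y, so I'll correct that and creep down.

{"op": "jog_arm", "data": {"motion": [[0, -0.9, 0, 0, 180], [0, -0.2, -0.5, 0, 180], [0, 0, -0.4, 0, 180], [0, 0, -0.2, 0, 180], [0, 0, 0, 0, 180]]}}

```text
t: 6.22
tcp_pos: [0.4048, -0.258, 0.0469]
tool_rot: [0.198, 0.98, 0.006, -0.008]
force: [-0.5, 0.0, -1.4]
finger_gap: 0.614
```

{"op": "jog_arm", "data": {"motion": [[-0.1, 0.5, -0.4, 0, 180], [0, 0, -0.2, 0, 180], [0, 0, -0.2, 0, 180], [0, 0, 0, 0, 180]]}}

```text
t: 6.55
tcp_pos: [0.4032, -0.2522, 0.038]
tool_rot: [0.198, 0.98, 0.007, -0.009]
force: [-0.5, -0.4, -0.9]
finger_gap: 0.617
```

{"op": "jog_arm", "data": {"motion": [[0, 0, -0.1, 0, 180], [0, 0, -0.1, 0, 180]]}}

```text
t: 6.72
tcp_pos: [0.403, -0.2523, 0.0376]
tool_rot: [0.198, 0.98, 0.006, -0.009]
force: [-1.5, 1.5, 15.0]
finger_gap: 0.619
```

Contact with the tray reads 15 N. Releasing gradually.

{"op": "jog_arm", "data": {"motion": [[0, 0, 0, 0, 90], [0, 0, 0, 0, 80], [0, 0, 0, 0, 60], [0, 0, 0, 0, 30], [0, 0, 0, 0, 0], [0, 0, 0, 0, 0], [0, 0, 0, 0, 0]]}}

```text
t: 7.3
tcp_pos: [0.4036, -0.2526, 0.0381]
tool_rot: [0.198, 0.98, 0.006, -0.008]
force: [-0.6, -0.2, -0.8]
finger_gap: 1.001
```

Run:
```python
from station import *
import cv2,numpy as np
s=sense();print(s["tcp_pos"],s["tool_rot"],s["force"],s["finger_gap"])
r=snapshot("wrist");cv2.imwrite("pics/wrist6.png",r["img"][:,:,::-1])
```

```text
[ 0.40360152 -0.25258434  0.03813507] [ 0.19786359  0.98017902  0.00586265 -0.00804528] [-0.61814558 -0.16730778 -0.77084984] 1.0006180277450885
```

View pics/wrist6.png

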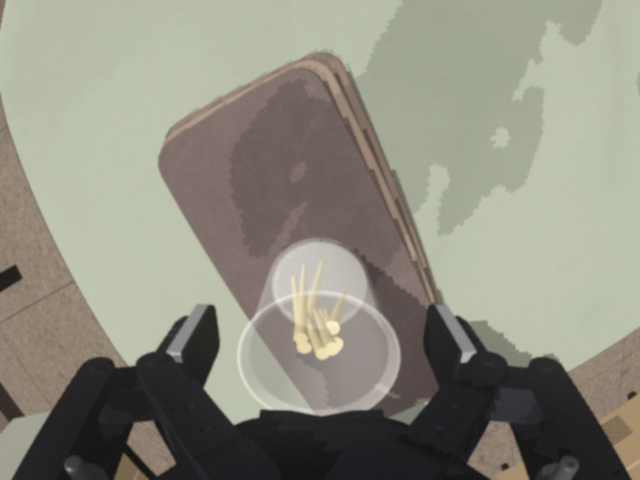

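The beaker stands released, foot at about (320,285), but it looks nearer the tray's left edge in this view. I'll retreat and check from above.

{"op": "jog_arm", "data": {"motion": [[0, 0, 2, 0, 0], [0, 0, 3, 0, 0], [0, 0, 3, 0, 0], [0, 0, 3, 0, 0], [0.5, 2, 1, 0, 0], [0.5, 3.5, 0, 0, 0], [0.5, 3.5, 0, 0, 0], [0.5, 3.5, 0, 0, 0], [0.3, 3.5, 0, 0, 0], [0, 3.5, 0, 0, 0]]}}

```text
t: 8.18
tcp_pos: [0.4296, -0.0591, 0.1639]
tool_rot: [0.205, 0.979, 0.004, -0.003]
force: [1.4, -0.1, 0.9]
finger_gap: 0.997
```

{"op": "jog_arm", "data": {"motion": [[0, 3.5, 0, 0, 0], [0, 3.5, 0, 0, 0], [0, 3.5, 0, 0, 0], [-0.5, 3.5, 0, 0, 0], [-0.5, 3.5, 0, 0, 0], [-0.5, 3, 0, 0, 0]]}}

```text
t: 8.68
tcp_pos: [0.4134, 0.1562, 0.1643]
tool_rot: [0.206, 0.979, 0.005, -0.002]
force: [-0.4, 0.0, -1.0]
finger_gap: 0.993
```

Run:
```python
from station import *
import cv2,numpy as np
s=sense();print(s["tcp_pos"],s["tool_rot"],s["force"],s["finger_gap"])
for n in ("top","scene"):
  r=snapshot(n);np.savez(f"{n}7.npz",**r);cv2.imwrite(f"pics/{n}7.png",r["img"][:,:,::-1])
  x,y=(400,205) if n=="top" else (375,260)
  cv2.imwrite(f"pics/c{n}7.png",cv2.resize(r["img"][y:y+120,x:x+100,::-1],None,fx=5,fy=5,interpolation=cv2.INTER_CUBIC))
```

```text
[0.41339696 0.15616418 0.16426833] [ 0.20567159  0.97860794  0.00464085 -0.00204086] [-0.4362628   0.04282531 -0.97974806] 0.9933608548424752
```

View pics/ctop7.png

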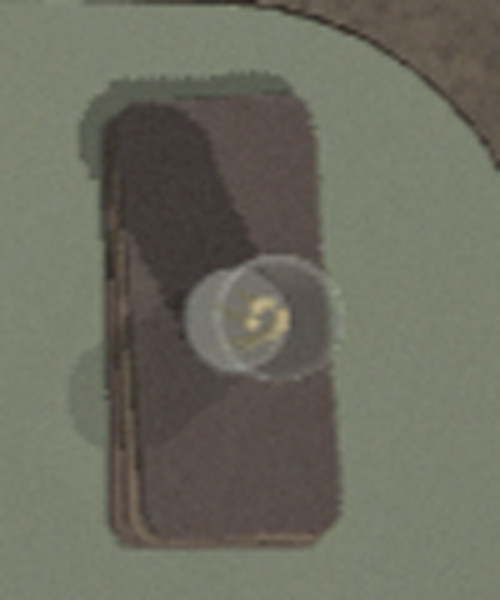

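View pics/cscene7.png

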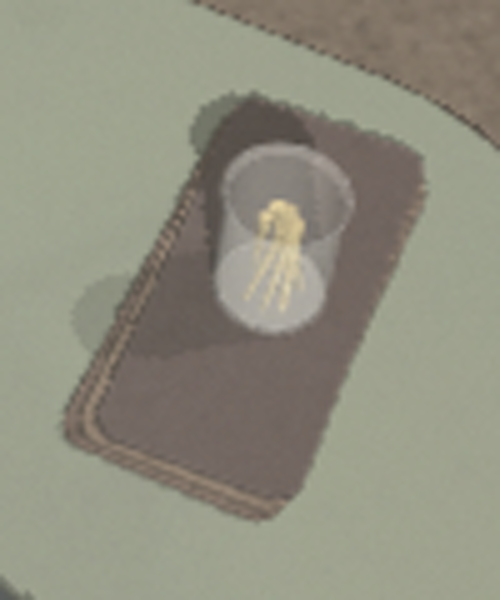

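View pics/top7.png

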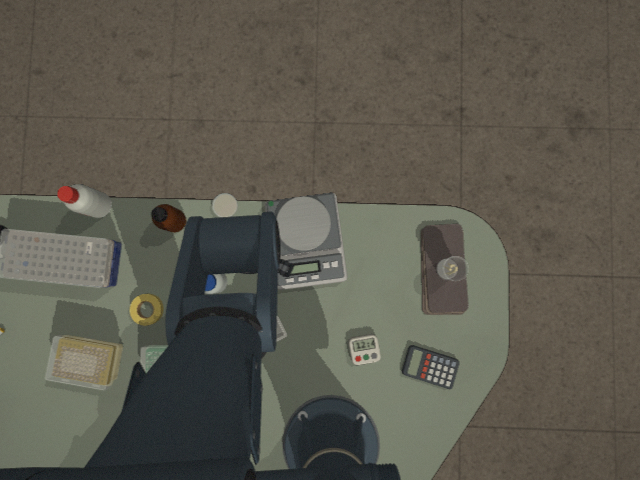

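From above, the beaker foot is centred at crop (236,320) against a tray centre of (229,318), about 3 mm off, so the placing is good. Next, the bottle.

{"op": "jog_arm", "data": {"motion": [[-1.3, 2.8, 0, 0, 0], [-1.3, 2.8, 0, 0, 0], [-1.3, 2.6, 0, 0, 0], [-0.5, 1, 0, 0, 0], [0, 0, 0, 0, 0], [0, 0, 0, 0, 0]]}}

```text
t: 9.28
tcp_pos: [0.3685, 0.2509, 0.1639]
tool_rot: [0.203, 0.979, 0.004, -0.001]
force: [0.1, -0.6, -0.4]
finger_gap: 1.002
```

Run:
```python
from station import *
import cv2,numpy as np
s=sense();print(s["tcp_pos"],s["tool_rot"])
r=snapshot("wrist");np.savez("wrist8.npz",**r);cv2.imwrite("pics/wrist8.png",r["img"][:,:,::-1])
```

```text
[0.36851951 0.25085086 0.1639457 ] [ 0.20273033  0.97922492  0.00418078 -0.00121689]
```

View pics/wrist8.png

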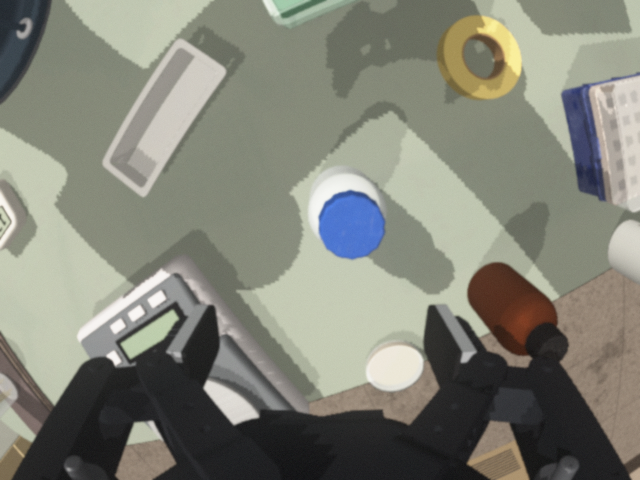

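The blue cap is centred at (352,225) in the wrist view, with the brown bottle well clear at (510,305). Checking position.

Run:
```python
from h import *
np.set_printoptions(precision=4,suppress=True)
W=load("wrist",8);W1=load("wrist",1)
print("cap",fonz(W,(352,225),.1))
e,d=fray(W,(352,225));T=load("top");e2,d2=ray(T,(206.2,281.4))
t=np.linalg.lstsq(np.stack([d,-d2],1),e2-e,rcond=None)[0];print(e+t[0]*d,e2+t[1]*d2)
```

```text
cap [0.3563 0.2775 0.1   ]
[0.3601 0.2772 0.0867] [0.359  0.2759 0.0864]
```

{"op": "jog_arm", "data": {"motion": [[-1.0, 2.4, -1, 0, 0], [0, 0, -2.4, 0, 0], [0, 0, 0, 0, 0], [0, 0, 0, 0, 0]]}}

```text
t: 9.67
tcp_pos: [0.3633, 0.2717, 0.1301]
tool_rot: [0.207, 0.978, 0.005, 0.001]
force: [-0.3, 0.2, 0.3]
finger_gap: 1.003
```

Run:
```python
from station import *
import cv2,numpy as np
s=sense();print(s["tcp_pos"],s["tool_rot"])
r=snapshot("wrist");np.savez("wrist9.npz",**r);cv2.imwrite("pics/wrist9.png",r["img"][:,:,::-1])
```

```text
[0.36332621 0.27170132 0.13007688] [0.20671732 0.97838797 0.00489638 0.00097906]
```

View pics/wrist9.png

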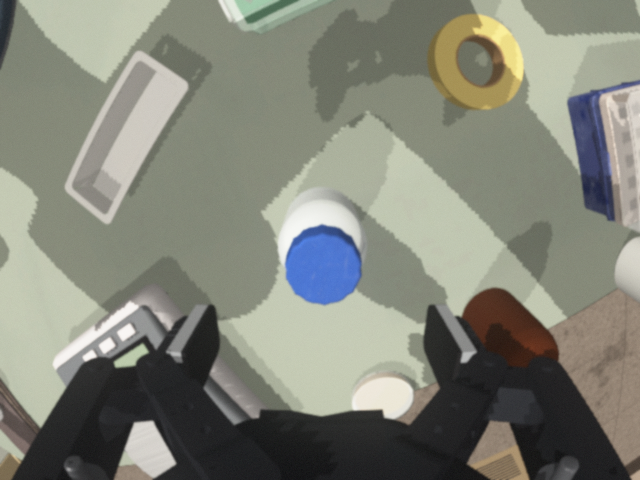

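The cap at (324,265) is centred between the fingertips (216 and 426). A small shift toward the base side, then down.

{"op": "jog_arm", "data": {"motion": [[-0.5, 0.3, -1, 0, 0], [0, 0, -2, 0, 0], [0, 0, -2, 0, 0], [0, 0, -2, 0, 0], [0, 0, -0.8, 0, 0], [0, 0, 0, 0, 0], [0, 0, 0, 0, 0]]}}

```text
t: 10.3
tcp_pos: [0.367, 0.2716, 0.0562]
tool_rot: [0.212, 0.977, 0.009, 0.007]
force: [-0.2, -0.5, 0.3]
finger_gap: 1.002
```

{"op": "jog_arm", "data": {"motion": [[-0.9, 0.3, -0.6, 0, 0], [-0.1, 0, -0.8, 0, 0], [-0.1, 0, -0.5, 0, 0], [0, 0, 0, 0, 0]]}}

```text
t: 10.63
tcp_pos: [0.3599, 0.2751, 0.0401]
tool_rot: [0.212, 0.977, 0.011, 0.011]
force: [-0.2, -0.8, -0.7]
finger_gap: 1.001
```

Run:
```python
from station import *
import cv2,numpy as np
s=sense();print(s["tcp_pos"],s["tool_rot"],s["force"])
r=snapshot("wrist");cv2.imwrite("pics/wrist10.png",r["img"][:,:,::-1])
```

```text
[0.35990728 0.27507085 0.04013545] [0.21234907 0.97707151 0.01107043 0.01079778] [-0.16772954 -0.78752596 -0.73634044]
```

View pics/wrist10.png

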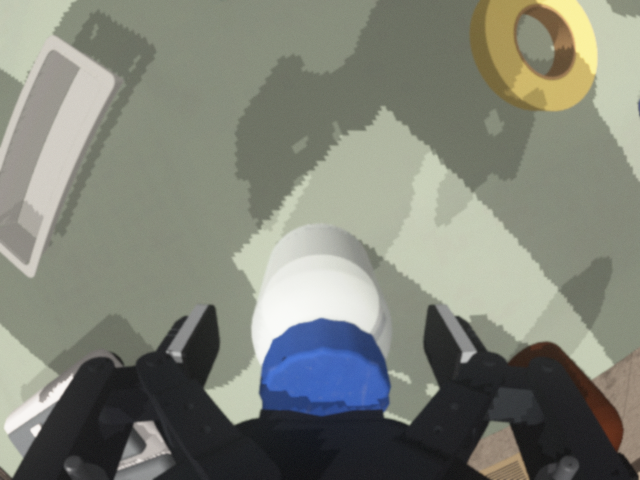

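{"op": "jog_arm", "data": {"motion": [[-0.1, 0, -0.5, 0, 0], [0, 0, 0, 0, 40], [0, 0, 0, 0, 70], [0, 0, 0, 0, 90], [0, 0, 0, 0, 120], [0, 0, 0, 0, 180], [0, 0, 0, 0, 180], [0, 0, 0, 0, 180]], "squeeze": 35}}

```text
t: 11.35
tcp_pos: [0.3609, 0.2753, 0.0365]
tool_rot: [0.212, 0.977, 0.012, 0.012]
force: [-0.2, -0.3, -2.3]
finger_gap: 0.626
```

{"op": "jog_arm", "data": {"motion": [[0, 0, 0.7, 0, 180], [0, 0, 1.5, 0, 180], [0, 0, 2.5, 0, 180], [0, 0, 2.5, 0, 180], [0, 0, 2.5, 0, 180], [0, 0, 1.2, 0, 180], [0, 0, 0, 0, 180]]}}

```text
t: 11.93
tcp_pos: [0.3585, 0.2744, 0.1503]
tool_rot: [0.212, 0.977, 0.01, 0.01]
force: [0.4, 1.1, -1.1]
finger_gap: 0.624
```

Run:
```python
from station import *
import cv2,numpy as np
s=sense();print(s["tcp_pos"],s["tool_rot"],s["force"])
r=snapshot("wrist");np.savez("wrist11.npz",**r);cv2.imwrite("pics/wrist11.png",r["img"][:,:,::-1])
```

```text
[0.35851678 0.27442159 0.15034341] [0.2123247  0.97709197 0.01040891 0.01005796] [ 0.42036078  1.1329858  -1.1157358 ]
```

View pics/wrist11.png

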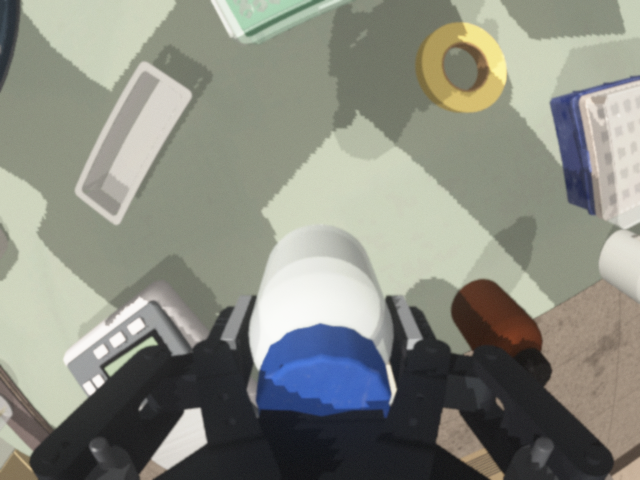

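The bottle is held, with the cap at (323,370). Refining the pan centre from the clear views.

Run:
```python
import cv2,numpy as np
a=cv2.imread("pics/top7.png")[185:265,255:355];b=cv2.imread("pics/scene7.png")[190:280,260:370]
a=cv2.resize(a,(500,400),interpolation=3);b=cv2.resize(b,(550,450),interpolation=3)
cv2.imwrite("pics/cp_t.png",a);cv2.imwrite("pics/cp_s.png",b)
```

```text
(no output)
```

View pics/cp_t.png

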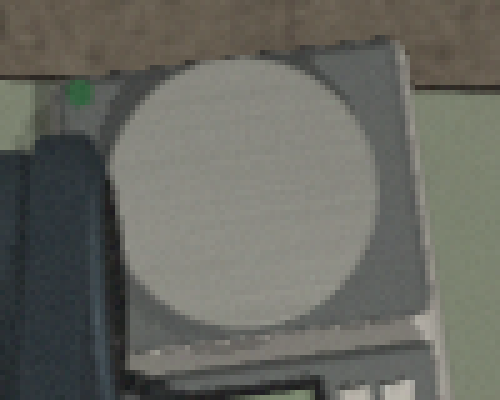

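View pics/cp_s.png

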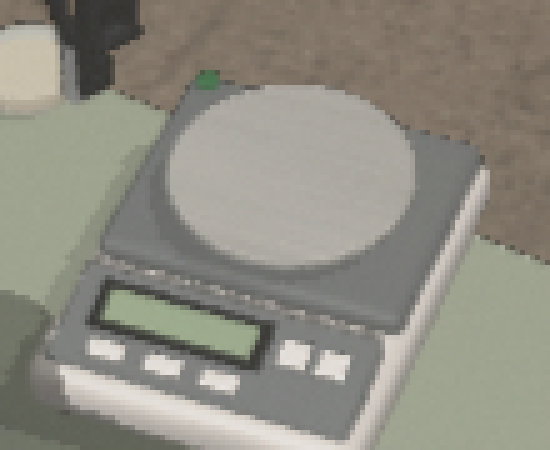

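Run:
```python
from h import *
np.set_printoptions(precision=4,suppress=True)
T=load("top");S=load("scene");a=(303,223);b=(317.6,224.8)
print(tri(T,a,S,b),onz(T,a,.062),onz(S,b,.062))
W=load("wrist",3)
print([fonz(W,p,.062)[:2] for p in ((237,245),(413,245),(325,161))])
```

```text
(array([0.4928, 0.0749, 0.0557]), np.float64(0.0007388239766569001)) [0.4923 0.0744 0.062 ] [0.4873 0.072  0.062 ]
[array([0.4637, 0.0241]), array([0.5111, 0.1324]), array([0.4366, 0.0999])]
```

{"op": "jog_arm", "data": {"motion": [[0.8, -1.2, 0, 0, 180], [1.5, -2.3, 0, 0, 180], [2, -3, 0, 0, 180], [2, -3, 0, 0, 180], [2, -3, 0, 0, 180], [2, -3, 0, 0, 180], [1.5, -2.3, 0, 0, 180], [0.8, -1.2, 0, 0, 180], [0, 0, 0, 0, 180], [0, 0, 0, 0, 180]]}}

```text
t: 12.82
tcp_pos: [0.4819, 0.074, 0.1401]
tool_rot: [0.211, 0.978, 0.008, 0.002]
force: [-0.7, 0.5, -1.6]
finger_gap: 0.625
```

{"op": "jog_arm", "data": {"motion": [[0.8, 0.1, -0.7, 0, 180], [0, 0, -1.0, 0, 180], [0, 0, -0.8, 0, 180], [0, 0, -0.3, 0, 180], [0, 0, 0, 0, 180], [0, 0, 0, 0, 180]]}}

```text
t: 13.32
tcp_pos: [0.4858, 0.0801, 0.1067]
tool_rot: [0.208, 0.978, 0.008, -0.003]
force: [-0.2, 0.4, -1.5]
finger_gap: 0.623
```

Run:
```python
from station import *
import cv2,numpy as np
s=sense();print(s["tcp_pos"],s["tool_rot"],s["force"])
r=snapshot("wrist");np.savez("wrist12.npz",**r);cv2.imwrite("pics/wrist12.png",r["img"][:,:,::-1])
r=snapshot("scene");cv2.imwrite("pics/scene12.png",cv2.resize(r["img"][130:290,240:400,::-1],None,fx=4,fy=4,interpolation=3)[:600])
```

```text
[0.48577383 0.08006663 0.10670826] [ 0.20818643  0.97805207  0.00807086 -0.00272333] [-0.19827855  0.41895606 -1.52882826]
```

View pics/wrist12.png

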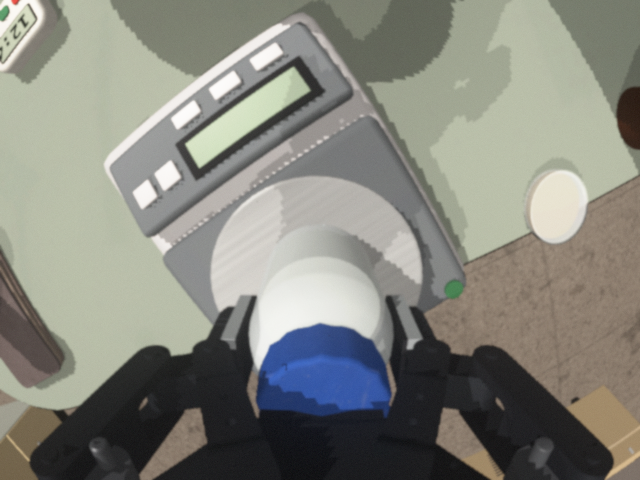

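View pics/scene12.png

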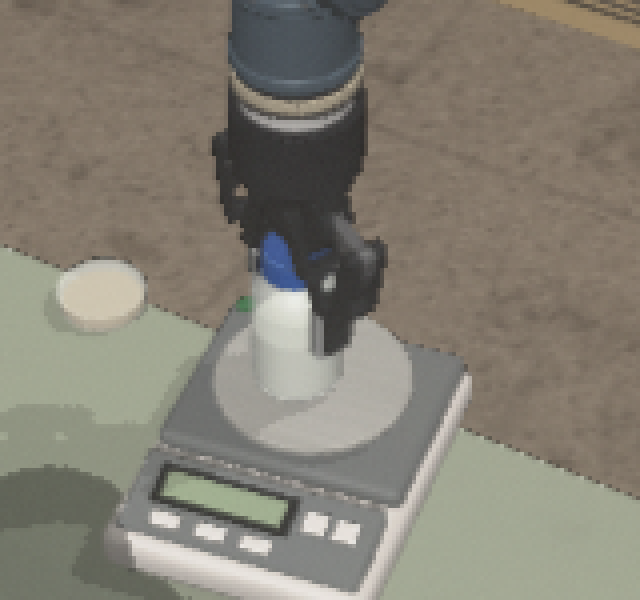

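The scene view puts the bottle's foot at about (300,370) against a pan centre of (313,384), i.e. slightly to +y, which agrees with the measured TCP. Correcting, then down gently.

{"op": "jog_arm", "data": {"motion": [[0.4, -0.6, 0, 0, 180], [0, 0, -0.3, 0, 180], [0, 0, -0.2, 0, 180], [0, 0, 0, 0, 180]]}}

```text
t: 13.75
tcp_pos: [0.4917, 0.0733, 0.1032]
tool_rot: [0.208, 0.978, 0.008, -0.0]
force: [0.1, 0.3, -1.3]
finger_gap: 0.631
```

{"op": "jog_arm", "data": {"motion": [[-0.1, 0, -0.2, 0, 180], [0, 0, -0.2, 0, 180], [0, 0, 0, 0, 180]]}}

```text
t: 14.0
tcp_pos: [0.4908, 0.0729, 0.099]
tool_rot: [0.208, 0.978, 0.008, -0.0]
force: [0.2, 0.4, -1.0]
finger_gap: 0.625
```

{"op": "jog_arm", "data": {"motion": [[0, 0.1, -0.1, 0, 180], [0, 0, -0.1, 0, 180]]}}

```text
t: 14.17
tcp_pos: [0.4904, 0.0735, 0.0983]
tool_rot: [0.208, 0.978, 0.008, -0.0]
force: [-2.8, 0.7, 15.4]
finger_gap: 0.622
```

Contact reads 15 N at TCP z = 0.0983, close to the predicted 0.0985. Releasing.

{"op": "jog_arm", "data": {"motion": [[0, 0, 0, 0, 88], [0, 0, 0, 0, 80], [0, 0, 0, 0, 60], [0, 0, 0, 0, 30], [0, 0, 0, 0, 0], [0, 0, 0, 0, 0], [0, 0, 0, 0, 0]]}}

```text
t: 14.75
tcp_pos: [0.491, 0.0739, 0.0989]
tool_rot: [0.208, 0.978, 0.008, 0.001]
force: [-0.3, -0.6, -0.9]
finger_gap: 1.002
```

Run:
```python
from station import *
import cv2,numpy as np
s=sense();print(s["tcp_pos"],s["tool_rot"],s["force"],s["finger_gap"])
r=snapshot("wrist");cv2.imwrite("pics/wrist13.png",r["img"][:,:,::-1])
```

```text
[0.49104532 0.07388425 0.09886868] [2.07951080e-01 9.78105735e-01 8.05704990e-03 7.76221812e-04] [-0.28275966 -0.56159341 -0.89275988] 1.0023298914407053
```

View pics/wrist13.png

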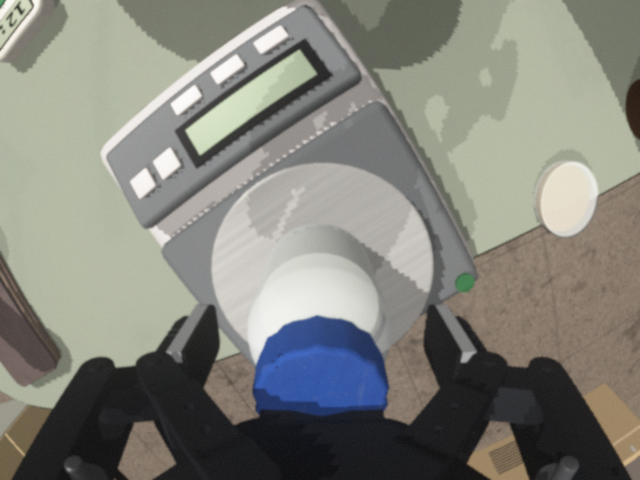

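The bottle stands free and upright, with clear gaps to both fingers. Retreating straight up, then aside for a final check.

{"op": "jog_arm", "data": {"motion": [[0, 0, 1, 0, 0], [0, 0, 2, 0, 0], [0, 0, 3, 0, 0], [0, 0, 3, 0, 0], [0, 0, 3, 0, 0], [0, 0, 2, 0, 0], [-1, 3, 0, 0, 0], [-1.5, 3.5, 0, 0, 0], [-1.5, 3.5, 0, 0, 0], [-1.5, 3.5, 0, 0, 0]]}}

```text
t: 15.63
tcp_pos: [0.438, 0.2069, 0.2527]
tool_rot: [0.215, 0.977, 0.009, 0.005]
force: [-0.2, 0.8, -0.3]
finger_gap: 1.001
```

{"op": "jog_arm", "data": {"motion": [[-1.5, 3.5, 0, 0, 0], [-1.5, 3.5, 0, 0, 0], [-1.5, 3.5, 0, 0, 0], [-1, 3, 0, 0, 0], [0, 0, 0, 0, 0], [0, 0, 0, 0, 0], [0, 0, 0, 0, 0]]}}

```text
t: 16.22
tcp_pos: [0.3745, 0.3534, 0.2588]
tool_rot: [0.211, 0.977, 0.012, 0.007]
force: [0.1, 0.5, -0.6]
finger_gap: 1.002
```

Run:
```python
from station import *
import cv2,numpy as np
s=sense();print(s["t"],s["tcp_pos"],abs(s["qd"]).max())
for n in ("top","scene"):
  r=snapshot(n);np.savez(f"{n}14.npz",**r);cv2.imwrite(f"pics/{n}14.png",r["img"][:,:,::-1])
  x,y=(250,180) if n=="top" else (260,180)
  cv2.imwrite(f"pics/c{n}14.png",cv2.resize(r["img"][y:y+110,x:x+110,::-1],None,fx=5,fy=5,interpolation=3))
from h import *
np.set_printoptions(precision=4,suppress=True)
for n in ("top","scene"):
    P=cloud(load(n,14))
    m=(abs(P[...,0]-.49)<.05)&(abs(P[...,1]-.074)<.05)&(P[...,2]>.152)
    q=P[m];print(n,len(q),(q.min(0)+q.max(0))/2,q[:,2].max(),np.median(q,0))
```

```text
16.2167 [0.3744595  0.35344299 0.25875441] 0.012404234341170587
top 303 [0.4882 0.0735 0.1597] 0.16561803098639805 [0.4876 0.0733 0.1593]
scene 208 [0.4878 0.0732 0.1593] 0.16645473554411105 [0.4832 0.071  0.1603]
```

View pics/scene14.png

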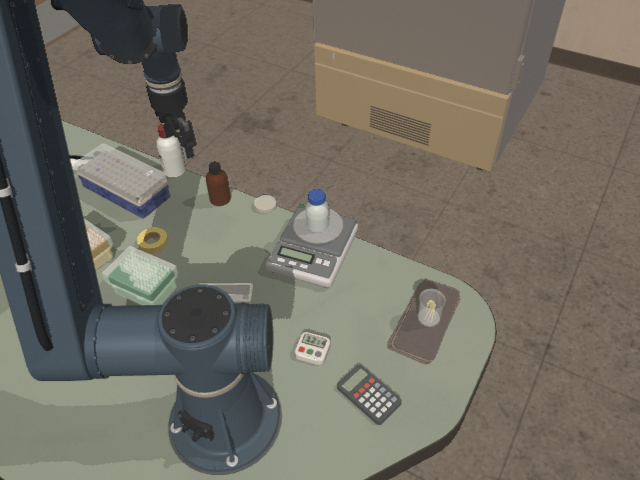

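View pics/ctop14.png

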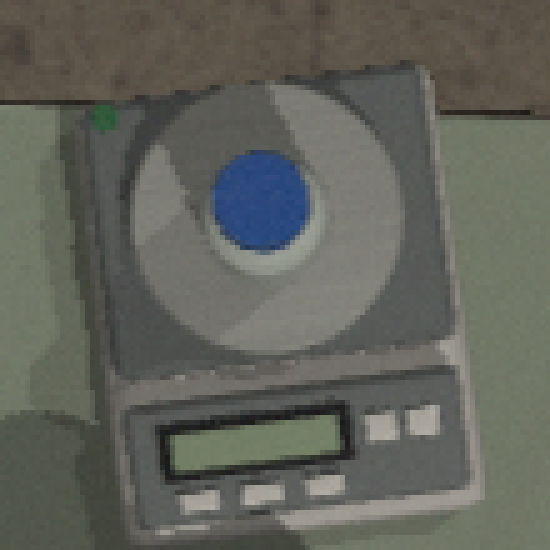

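View pics/cscene14.png

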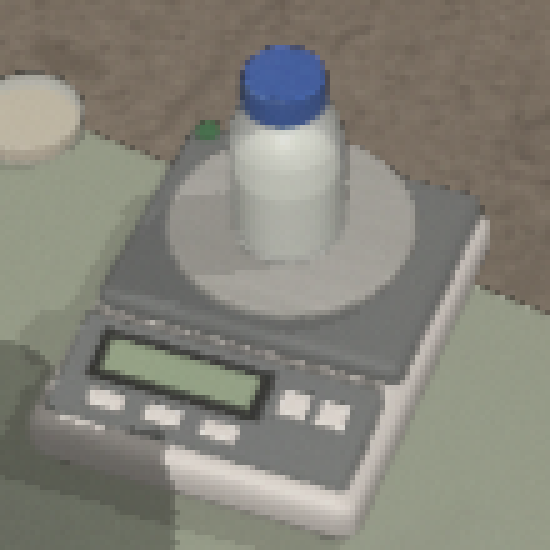

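The bottle is upright at (0.488, 0.073) against a pan centre of (0.490, 0.075). The beaker is upright on the tray, and the gripper is clear of everything, so I'm handing in.

```bash
python3 -c "
from station import *
print(sign_off())"
```

```text
the job is handed in; nothing more can be done
None
```

I moved the beaker to the top tray and stood the wide-capped bottle on the balance pan, then handed the job in at about 16 s. No verdict was reported.

- **Beaker:** it stands upright and released on the top tray, with its foot about 3 mm from the tray centre in the top view. I lowered it until it touched, about 15 N on the tray, before opening the fingers.
- **Bottle:** it stands upright and released on the pan. Its cap centre measured (0.488, 0.073) m in both the top and scene views, and the pan centre measured (0.490, 0.075) m, so it is about 3 mm off. It also touched at about 15 N before release.
- **Arm:** it finished at z = 0.26 m, well clear of everything, and nothing else was moved.

**Disagreements:** the wrist camera put things up to about 4 mm farther in y than the fixed cameras did. The two-view estimate of the pan height was 0.056 m, against 0.062 m in the text. The bottle touched down where 0.062 m predicted.

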